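# Take the tube carrier off the inclined mixer (left-hand clamp nut)

## Task

Take the tube carrier off the inclined mixer: its clamp nut has a left-hand thread, so unscrew it clockwise (seen from above the nut) until it is fully up against its stop, and never tighten it further. Then draw the carrier up the slope from under the nut by its upright rib, and lay it down gently, flat and centred on the square rubber mat, nut left unscrewed. Leave the timer, the tape roll and the small petri dish where they are.

Things in the scene. Friction and masses are not known exactly. Their poses are not given: they have to be found in the camera images.
- nut (a joint): turn of the clamp nut on its leaning spindle, rad: 0 = done up; grows turning clockwise as seen looking down onto the nut (left-hand thread: clockwise loosens). Starts at 0.2 to 0.6, hard stop fully unscrewed at 3.2; the nut cannot come off. It climbs 2.2 mm along the spindle per rad. Friction 0.12 N m, stays where left. Below 0 is overtightened. Needs two or more grasps.
- nut_grip (a point): centre of the nut's black bar grip: 46 mm long (own x), 14 thick (own y), 26 high (own z). z = spindle axis, up out of the nut; it leans 0.55 rad from vertical, its top towards the robot's side. Below the bar a 24 mm thick stem, then a 36 mm round steel flange, underside 39 mm below this point, that lies over the carrier's fork and, done up, behind its lips.
- mixer: white tube mixer fixed to the worktop, origin in the middle of the underside; housing 134 x 116 x 48 mm; deck 118 x 108 mm leaning 0.55 rad, low side to the mixer's own -x, roughly towards the robot. The 14 mm steel spindle stands square to the deck and leaves it 105 mm above the origin. Two 5 mm high guide strips lie 2 mm outside the carrier's sides.
- carrier_grip (a point): grasp point of the loose tube carrier: middle of its upright grey rib, which is 30 mm long (own x), 12 thick (own y); rib top 13 mm above this point, plate face 14 mm below. Own x points up the slope, away from the nut; z square to the plate. Slot's closed end 58 mm, prong ends 91 mm to its -x side. The rib is 67 mm up the slope from the spindle.
- carrier: the carrier, 0.14 to 0.24 kg: aluminium plate 109 x 88 x 6 mm with a 17 mm fork slot open to -x that straddles the spindle; origin on the underside where the spindle stands at the start. A 5 mm lip on each prong end hooks behind the nut's flange; from nut 2.7 on it passes with 1.7 mm to spare. It must slide about 48 mm along its own +x before it can be lifted.
- carrier_mid (a point): middle of the carrier's plate, half-way through its thickness: 37 mm to the -x side of carrier_grip and 17 mm below it, same axes. A capped 16 mm tube is clipped across the plate 6 mm to the +x side of this point, its top 20 mm above it.
- mat: square black rubber mat, 160 x 160 x 6 mm, fixed on the worktop; origin in the middle of its underside. A tall stereo microscope stands just to the right of it (fingertips at 0.40 m height and 0.47 m from the base axis swing over it), a raised shelf behind it.
- mat_top (a point): centre of the mat's upper face; z up.
- timer: small white timer, 66 x 66 x 20 mm, origin in its underside; bystander.
- tape_roll: roll of tape, 58 mm across, 19 mm high, origin in its underside; bystander.
- petri_c: small petri dish, 65 mm across, 17 mm high, origin in its underside; bystander.
Things that resemble listed ones, but are neither listed nor needed, are in the scene too. Leave any orange look-alike of the carrier alone.

How it is judged (in metres and radians):
On the way, in this order (a step that is already met when the one before it is completed fails the run):
1. the nut is unscrewed clockwise (joint above 2.7 rad) (value of joint nut above 2.7 rad), for 0.2 s.
2. the carrier is drawn out from under the nut and off the mixer (its rib at least 130 mm from the nut's grip) (distance between carrier_grip and nut_grip above 0.13 m), for 0.1 s.
At the end, for the whole second after the job is handed in: The nut is still unscrewed (above 2.6 rad); the carrier lies at rest, right way up, flat (within 0.08 rad) on the mat, the middle of its plate within 30 mm of the mat's centre and no more than 7 mm above the mat's face (value of joint nut above 2.6 rad and horizontal distance between carrier_mid and mat_top below 0.03 m and z of carrier_mid in the frame of mat_top below 0.007 m and angle between carrier_mid's own z axis and vertical below 0.08 rad and linear speed of carrier below 0.02 m/s); the robot touches nothing.
It fails at once if the nut is tightened further (joint below 0) (value of joint nut below 0 rad).
It fails at once if the carrier is slammed or dropped onto the mat (over 40 N) (contact force between carrier and mat above 40 N).
It fails at once if a bystander (timer, tape roll, petri dish) is moved over 20 mm (distance of any of timer, tape_roll, petri_c from where it was at the start of the episode above 0.02 m).
It also fails if it takes over 72 s, if anything falls off the work surface, if the arm or the gripper's body presses on something with over 40 N, if the wrist force passes 120 N, or if a joint passes its speed limit or range.

## Robot

A 7-joint arm with a two-finger parallel gripper is mounted at the origin on a cart in front of the work surface, level with it; the furniture and walls round the work are solid. World frame = base frame: x ahead of the robot, y to its left, z up, the work surface at z = 0. Lengths are in mm, angles in rad, forces in N, time in s.
With the tool pointing down it reaches from about 425 to 825 mm from the base axis. Payload 3.6 kg.
Tool frame: the origin (TCP) lies where the fingers leave the gripper's body, on its centre line; the fingertips stand 84 mm ahead of it and the grasp point (between the pads) lies 65 mm ahead of it (robot.grip_depth is the z of the grasp point in the tool frame, in mm); z points along the fingers, y is the direction in which the jaws open and shut (so a half turn about z gives the same grasp; the last joint's range is limited). The gripper opens to 93 mm and grips with 3 to 60 N. Pads are 15 mm wide; open, the fingers measure 128 mm over their backs; the gripper's body (75 mm by 188 mm) begins 65 mm behind the grasp point.
Start: joints at [1.187, 0.615, -0.013, 1.423, 0.008, 1.103, -0.04], TCP at [227.648, -608.806, 302.74] pointing down, gripper open.
Joint ranges: [-3.12, 3.12], [-0.3, 2.06], [-1.34, 1.32], [0.26, 2.42], [-1.36, 4.5], [0.01, 1.98], [-2.84, 2.84]. Speed limits (rad/s): [2.79, 2.79, 3.14, 3.14, 3.14, 3.14, 3.14].

## Interface

Orientations are given as [roll, pitch, yaw] about the fixed x, y, z axes, in that order (R = Rz(yaw) Ry(pitch) Rx(roll)).
In Python, from workcell import robot gives the robot as it stands.
- The arm moves only by the shell command python3 -m inch 'ROWS' [OPENING]. ROWS is JSON, a list of rows, each a list of 6 numbers: the shift along the world's x, y, z in mm, then the turn, a rotation vector about the world's x, y, z in rad. A call has 1 to 12 rows; each row shifts and turns the pose as measured when the row begins; what a row does not reach is not made up. A row lasts 1/8 s, in which the tool goes at most 62.5 mm and 10.7 degrees, less where a joint would pass 70% of its speed; a pose out of reach is approached as far as the arm can. A call with a gripper value outside its range is refused whole. OPENING is the gripper's target within -1 to 1 (fully open at 1, half-way at 0, shut at -1), set as the call begins (- or left out, the last holds). The fingers move at their own pace and stop on an object; the grip force is fixed at half the most. Time passes only in rows, so rows that do not move let the fingers close. It gives the time, the measured TCP pose, the force and the opening at its end, in the units of the state.
- robot.get_state(): the state, without advancing time (a new reading comes with each control period).
- robot.get_image(name): name is "scene" or "side" or "wrist"; returns the picture (384x512x3 uint8, red, green, blue); there is no depth.
- robot.calibration(name): a dict with "vfov" (degrees; the focal length in pixels is half the picture's height over the tangent of half this angle, whatever the lens; pixels are square), "cx", "cy" (the principal point, pixels), "rvec" (rotation vector, rad) and "tvec" (3), from world to camera coordinates, as OpenCV has them; the wrist camera has in their place "mount" (4x4, takes a point from camera to tool coordinates, whose origin is the TCP and whose axes are the flange's). Camera axes: x right, y down, z forward; pixel columns grow to the right and rows downward; lengths in mm; the calibration is good to about 2 mm. The wrist camera is an equidistant fisheye: a pixel r from the principal point sees the ray r / f radians off the axis. A picture is of the moment at which its call begins: read the wrist's pose just before it. calibration takes no time and is no camera call.
- robot.close_job(): hands the job in, once; it reports no verdict.
The state is a dict: "clock": time; "joint_pos": joint angles; "joint_vel": joint speeds; "effort": joint torques, N m; "eef_pos": TCP position; "eef_rot": TCP orientation; "ft_force": force on the tool from outside, world axes, zero at the start; "wrist_torque": the same for the moment, N m; "width": finger opening in mm.
Only numpy, scipy, OpenCV 4.12 (cv2) and the standard library are available. Lean on these libraries where they do the work, as an engineer would, in place of code of your own. Each camera call takes 0.05 s, during which the arm holds its last target. There are 200 camera calls.

## Working session

There is one attempt and no reset: what is moved stays moved. The work goes in short steps, Python scripts to look and compute and a shell command to move; the robot and the scene stay as the last step left them, time stands still between calls to the robot, and variables do not carry over. Pictures are saved under pics/ and viewed, about 8 in all and at most 12, crops included, and the job is handed in when it is done.

```bash
ls; mkdir -p pics; python3 - <<'E'
from workcell import robot
import cv2,json
s=robot.get_state();print(s)
for n in("scene","side","wrist"):
    im=robot.get_image(n);cv2.imwrite(f"pics/{n}0.png",im[:,:,::-1]);print(n,robot.calibration(n))
print(robot.grip_depth)
E
```

```text
pics
{'clock': 0.0, 'joint_pos': array([ 1.18652979,  0.61592672, -0.01262947,  1.42489972,  0.00806097,
        1.10338217, -0.04042005]), 'joint_vel': array([-2.32337453e-04,  6.70298269e-04,  3.24778492e-04,  6.15545024e-05,
        7.55513317e-04,  2.15513475e-04, -1.93338689e-04]), 'effort': array([-5.11422913e-04, -4.58931112e+01,  2.08997419e-01, -1.65746266e+01,
       -6.11328101e-02,  2.04777194e-02,  2.51036527e-04]), 'eef_pos': array([ 227.44215545, -608.29327902,  301.57570482]), 'eef_rot': array([-3.13902550e+00, -5.40585596e-06,  3.57806072e-01]), 'ft_force': array([ 1.08025478, -0.79586198, -0.06584201]), 'wrist_torque': array([ 0.00569407, -0.01199309, -0.02911323]), 'width': 93.28663128991224}
scene {'vfov': 46.94834257955888, 'cx': 253.14461633095894, 'cy': 193.6973578279768, 'rvec': array([ 0.9127351 , -2.56816318,  0.9643441 ]), 'tvec': array([ 595.46166848,  141.12888965, 1135.81104856])}
side {'vfov': 51.55826125898128, 'cx': 257.65807826626525, 'cy': 178.8720245551328, 'rvec': array([ 0.53732717, -2.52423944,  1.39641855]), 'tvec': array([ 601.91566116,   82.229643  , 1191.27727598])}
wrist {'vfov': 65.70646984690485, 'cx': 254.3485756362215, 'cy': 194.90520427894867, 'mount': array([[ 7.10101896e-05, -9.71577729e-01, -2.36720747e-01,
         6.47637156e+01],
       [ 9.99999947e-01,  1.43880817e-04, -2.90558443e-04,
         3.41901886e-01],
       [ 3.16359686e-04, -2.36720713e-01,  9.71577688e-01,
        -8.26439210e+01],
       [ 0.00000000e+00,  0.00000000e+00,  0.00000000e+00,
         1.00000000e+00]])}
65.3
```

```bash
python3 - <<'E'
import cv2,numpy as np
a=[cv2.imread(f"pics/{n}0.png") for n in("scene","side")]
cv2.imwrite("pics/both.png",cv2.resize(np.vstack(a),(400*2,600*2))[:, :] if 0 else cv2.resize(a[0],(800,600)))
cv2.imwrite("pics/side_b.png",cv2.resize(a[1],(800,600)))
E
```

```text
(no output)
```

View pics/both.png

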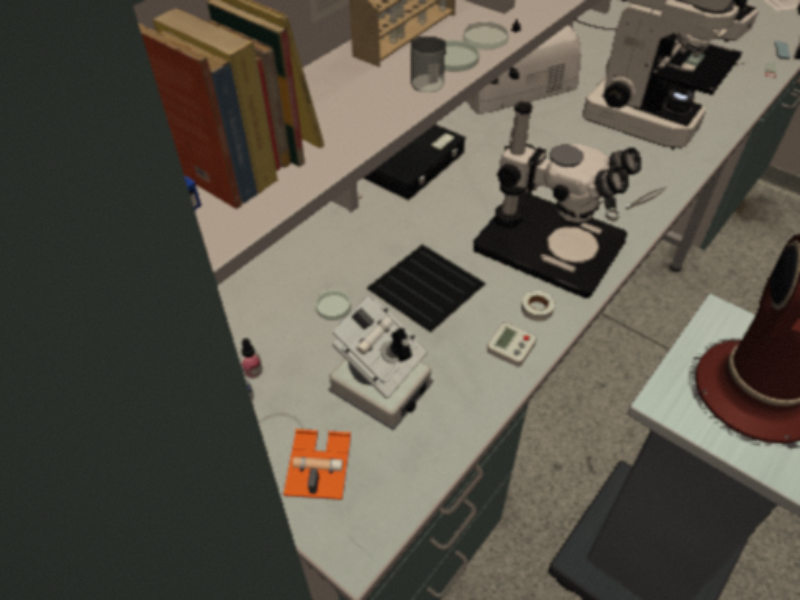

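View pics/side_b.png

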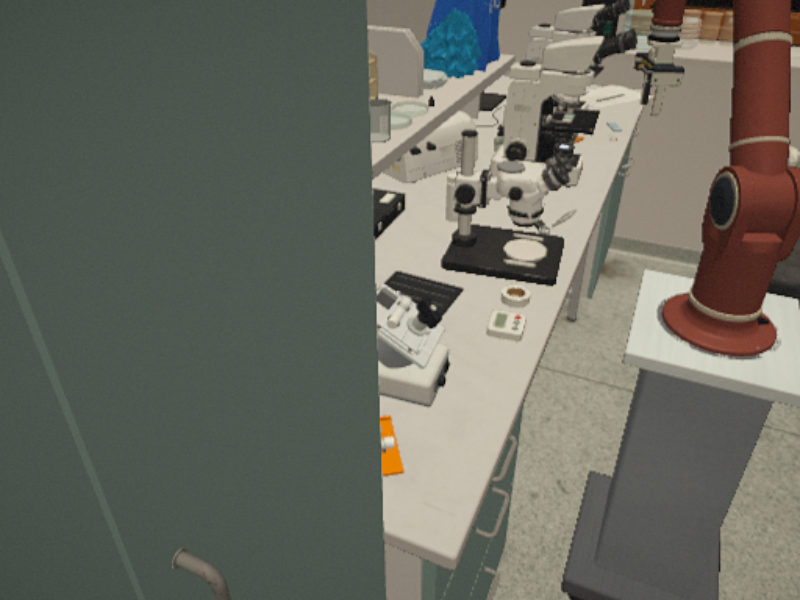

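The scene view (800x600) shows the mixer with its grey carrier at (380,350) and the mat at (427,287). Around them are the timer (512,343), tape (538,304) and petri dish (333,305). Possible mistakes:
- Carrier: the orange plate at (318,463) is the decoy; the grey plate on the mixer at (380,345) is mine.
- Mat: the black microscope base (550,243) and the black box (418,160).
- Petri dish: the ones on the shelf (460,52).

I choose the black knob at (400,345) as the nut, and check it in one close crop.

```bash
cat > h.py <<'E'
import numpy as np,cv2
from workcell import robot
from scipy.spatial.transform import Rotation as R
def cam(n):
    c=robot.calibration(n);f=192/np.tan(np.radians(c['vfov'])/2);return c,f
def ray(n,u,v,pose=None):
    c,f=cam(n);x,y=(u-c['cx'])/f,(v-c['cy'])/f
    if n=="wrist":
        r=np.hypot(x,y);d=np.array([x/r*np.sin(r),y/r*np.sin(r),np.cos(r)])
        M=c['mount'];p,e=pose;T=R.from_euler('xyz',e)
        return T.apply(M[:3,3])+p,T.apply(M[:3,:3]@d)
    Q=R.from_rotvec(c['rvec']).as_matrix()
    return -Q.T@c['tvec'],Q.T@np.array([x,y,1.])
def onz(n,u,v,z,pose=None):
    o,d=ray(n,u,v,pose);return o+d*(z-o[2])/d[2]
def proj(n,P,pose=None):
    c,f=cam(n);P=np.asarray(P,float)
    if n=="wrist":
        M=c['mount'];p,e=pose;T=R.from_euler('xyz',e)
        q=M[:3,:3].T@(T.inv().apply(P-p)-M[:3,3]);r=np.arctan2(np.hypot(q[0],q[1]),q[2]);a=np.arctan2(q[1],q[0])
        return c['cx']+f*r*np.cos(a),c['cy']+f*r*np.sin(a)
    q=R.from_rotvec(c['rvec']).as_matrix()@P+c['tvec'];return c['cx']+f*q[0]/q[2],c['cy']+f*q[1]/q[2]
def tri(a,b):
    (o1,d1),(o2,d2)=a,b
    d1=d1/np.linalg.norm(d1);d2=d2/np.linalg.norm(d2)
    s=np.linalg.lstsq(np.c_[d1,-d2],o2-o1,rcond=None)[0];A,B=o1+s[0]*d1,o2+s[1]*d2
    return (A+B)/2,np.linalg.norm(A-B)
E
python3 - <<'E'
from h import *
k=.64
for n,u,v,z in [("mat l",368,286,6),("mat t",425,246,6),("mat r",485,285,6),("mat b",431,328,6),("timer",512,343,20),("tape",538,304,19),("petri",333,305,17),("nut",401,343,145),("mixer base near corner",393,424,0),("base l",331,386,0),("base r",430,380,40),("decoy",318,463,6),("mic col top",522,105,300)]:
    print(n,onz("scene",u*k,v*k,z).round())
print(ray("scene",0,0)[0].round(),ray("side",0,0)[0].round())
a=cv2.imread("pics/scene0.png")[180:275,200:290];b=cv2.imread("pics/side0.png")[175:265,235:295]
cv2.imwrite("pics/c.png",np.hstack([cv2.resize(x,None,fx=s,fy=s,interpolation=3)[:560] for x,s in((a,5),(b,5))][0:1]+[cv2.copyMakeBorder(cv2.resize(b,None,fx=5,fy=5,interpolation=3),0,25,0,0,0)]))
E
```

```text
mat l [647. 232.   6.]
mat t [630.  80.   6.]
mat r [478.  93.   6.]
mat b [494. 238.   6.]
timer [359. 187.  20.]
tape [372.  83.  19.]
petri [659. 314.  17.]
nut [444. 382. 145.]
mixer base near corner [423. 429.   0.]
base l [550. 438.   0.]
base r [413. 348.  40.]
decoy [466. 556.   6.]
mic col top [528. -45. 300.]
[ 41. 869. 953.] [ 150. 1127.  704.]
```

View pics/c.png

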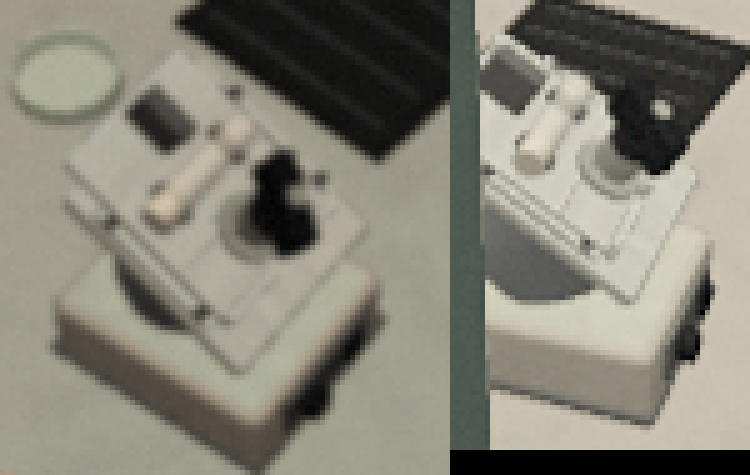

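The crop confirms it: grey plate with a white tube and grey rib, black bar nut on the spindle at the low, robot-side end. The reachable mat is centred near (562,161). I'll lift clear and swing over the microscope.

```bash
python3 -m inch '[[-12,34,38,0,0,0],[-12,34,38,0,0,0],[-12,34,38,0,0,0],[-12,34,40,0,0,0],[-12,34,40,0,0,0]]' 1; python3 -c "
from workcell import robot;s=robot.get_state();print(s['joint_pos'].round(2),s['eef_pos'].round(),s['eef_rot'].round(3))"
```

```text
clock: 0.78
eef_pos: [165.4, -432.9, 493.1]
eef_rot: [-3.125, 0.001, 0.358]
ft_force: [0.8, -0.5, -0.0]
width: 93.2
[ 1.17  0.18 -0.02  1.57  0.    1.4  -0.06] [ 165. -433.  493.] [-3.125e+00  1.000e-03  3.580e-01]
```

```bash
python3 -m inch '[[57,19,0,0,0,0.127],[51,31,0,0,0,0.127],[46,38,0,0,0,0.127],[42,44,0,0,0,0.127],[35,48,0,0,0,0.127],[29,52,0,0,0,0.127],[22,56,0,0,0,0.127],[15,58,0,0,0,0.127],[7,59,0,0,0,0.127],[0,60,0,0,0,0.127],[-8,59,0,0,0,0.127],[-15,58,0,0,0,0.127]]' ; python3 -c "
from workcell import robot;s=robot.get_state();print(s['joint_pos'].round(2),s['eef_pos'].round(),s['eef_rot'].round(3))"
```

```text
clock: 2.28
eef_pos: [448.6, 164.6, 494.5]
eef_rot: [-3.133, 0.003, 1.913]
ft_force: [0.5, 0.6, -0.7]
width: 92.9
[ 0.13  0.26 -0.71  1.53  0.17  1.43 -0.25] [449. 165. 494.] [-3.133e+00  3.000e-03  1.913e+00]
```

```bash
python3 -m inch '[[-24,43,-31,0,-0.11,0],[-24,43,-31,0,-0.11,0],[-24,43,-31,0,-0.11,0],[-24,43,-31,0,-0.11,0],[-24,43,-31,0,-0.11,0],[0,0,0,0,0,0]]' ; cat > look.py <<'E'
import sys
from h import *
s=robot.get_state();im=robot.get_image("wrist");n=sys.argv[1]
cv2.imwrite(f"pics/{n}.png",cv2.cvtColor(im,cv2.COLOR_RGB2BGR))
cv2.imwrite(f"pics/{n}_b.png",cv2.resize(im[:,:,::-1],(800,600),interpolation=3))
np.savez(f"{n}.npz",p=s['eef_pos'],e=s['eef_rot'])
print(s['joint_pos'].round(2),s['eef_pos'].round(1),s['eef_rot'].round(3),s['clock'])
T=R.from_euler('xyz',s['eef_rot']).as_matrix();print(T.round(3))
E
python3 look.py w1
```

```text
clock: 3.02
eef_pos: [332.0, 372.6, 346.3]
eef_rot: [2.654, 0.175, 1.88]
ft_force: [0.2, -0.4, 0.0]
width: 93.2
[-0.59  0.32 -0.66  1.98  0.9   0.93 -1.43] [332.  372.6 346.3] [2.654 0.175 1.88 ] 3.025
[[-0.3    0.817  0.493]
 [ 0.938  0.346 -0.003]
 [-0.174  0.462 -0.87 ]]
```

View pics/w1_b.png

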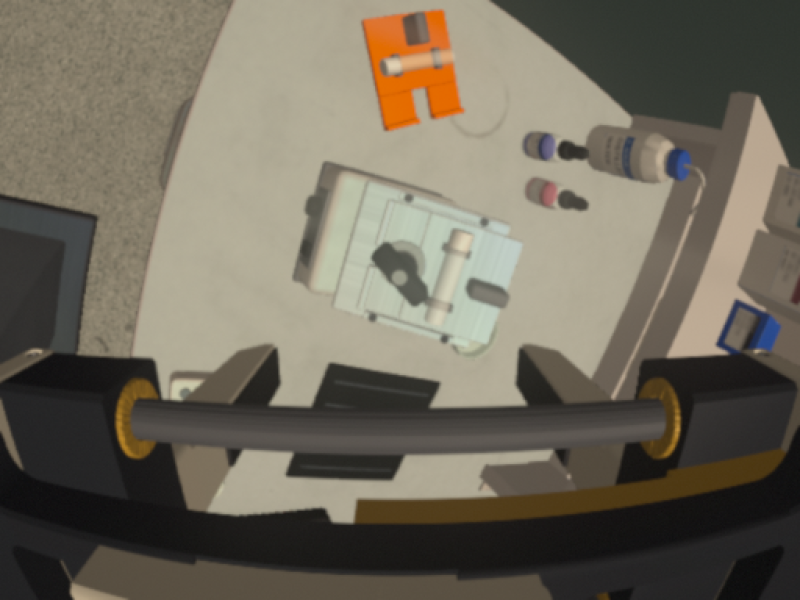

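The wrist view is clear: nut bar from (380,250) to (420,298) with its centre at (399,275), rib at (489,292), and four deck screws. The orange decoy is off at (412,65). Next I compute positions.

```bash
python3 - <<'E'
from h import *
z=np.load("w1.npz");pose=(z['p'],z['e']);k=.64
N=onz("wrist",399*k,275*k,155.3,pose);Rb=onz("wrist",489*k,290*k,168.1,pose)
print("nut top",N.round(1),"rib top",Rb.round(1),"len",np.hypot(*(Rb-N)[:2]), "yaw",np.arctan2(*(Rb-N)[1::-1]))
# deck plane: through spindle foot
def plane(u,v,h,psi,A):
    n=np.array([-np.sin(.55)*np.cos(psi),-np.sin(.55)*np.sin(psi),np.cos(.55)])
    o,d=ray("wrist",u*k,v*k,pose);return o+d*(((A+n*h-o)@n)/(d@n)),n
psi=np.arctan2(*(Rb-N)[1::-1])
for it in range(2):
    n=plane(0,0,0,psi,N*0)[1];A=N-n*59
    D=[plane(u,v,5,psi,A)[0] for u,v in((408,199),(485,221),(372,317),(445,339))]
    a=[np.arctan2(d[1],d[0]) for d in(D[1]-D[0],D[3]-D[2])];print(np.round(D,1).tolist(),a)
    psi=np.mean(a)
    n=plane(0,0,0,psi,N*0)[1]
    p,q=[plane(u,v,59,psi,A)[0] for u,v in((383,248),(417,300))]
    print("psi",psi,"foot",A,"n",n,"bar",p,q,np.linalg.norm(p-q))
ex=np.array([np.cos(.55)*np.cos(psi),np.cos(.55)*np.sin(psi),np.sin(.55)]);ey=np.cross(n,ex)
b=p-q;print("bar angle in deck frame from ex toward ey",np.arctan2(b@ey,b@ex))
r=Rb-A;print("rib in deck",r@ex,r@ey,r@n)
print("scene check", np.array(proj("scene",N))/k, np.array(proj("side",N))/k)
im=cv2.imread("pics/w1.png")[120:230,185:345];cv2.imwrite("pics/w1c.png",cv2.resize(im,None,fx=5,fy=5,interpolation=2))
E
```

```text
nut top [436.8 383.  155.3] rib top [505.4 391.6 168.1] len 69.08623327732626 yaw 0.12487380630241765
[[453.0, 431.3, 105.5], [504.3, 436.7, 137.1], [461.0, 333.9, 103.0], [513.3, 337.5, 135.0]] [np.float64(0.10502806847557036), np.float64(0.06847590274990754)]
psi 0.08675198561273895 foot [467.40750592 386.80282009 105.0010532 ] n [-0.52072161 -0.0452873   0.85252452] bar [422.89535804 396.12525732 147.51449366] [451.63243471 371.30221486 163.74845294] 41.29823781285347
[[453.4, 431.2, 104.7], [504.9, 436.7, 136.4], [460.5, 334.2, 103.8], [512.6, 337.8, 135.8]] [np.float64(0.10502901124733503), np.float64(0.06871249407331757)]
psi 0.0868707526603263 foot [467.53166232 385.63384455 105.0010532 ] n [-0.52071623 -0.04534914  0.85252452] bar [422.90083889 396.1239018  147.50507505] [451.63997765 371.29960573 163.738245  ] 41.300115962205936
bar angle in deck frame from ex toward ey 2.4218671926754376
rib in deck 65.54557885999944 2.628518508953332 33.82789476700682
scene check [404.33448014 341.70628733] [432.09117286 307.25325402]
```

View pics/w1c.png

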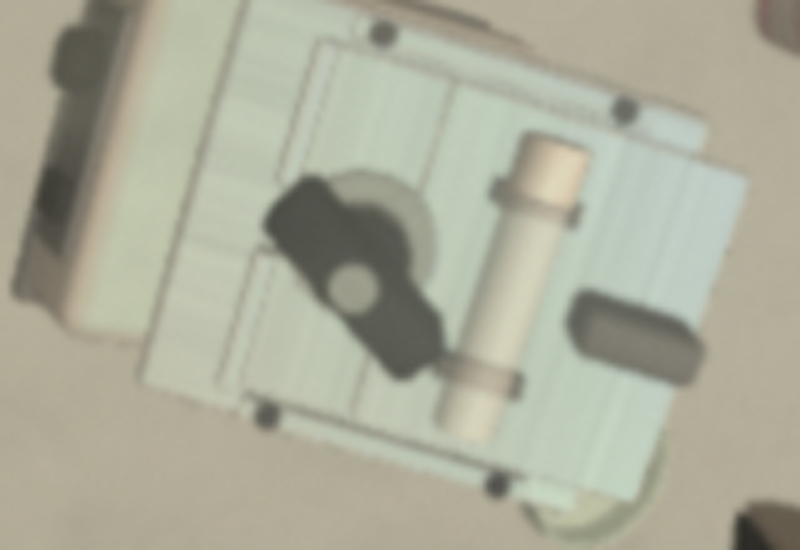

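```bash
cat > plan.py <<'E'
from h import *
psi=.087;k=.64
c,s_=np.cos(.55),np.sin(.55)
n=np.array([-s_*np.cos(psi),-s_*np.sin(psi),c]);ex=np.array([c*np.cos(psi),c*np.sin(psi),s_]);ey=np.cross(n,ex)
def delta(P,M,say=""):
    s=robot.get_state();T=R.from_euler('xyz',s['eef_rot'])
    print(say,"shift",(P-s['eef_pos']).round(1),"turn",(R.from_matrix(M)*T.inv()).as_rotvec().round(3))
E
python3 - <<'E'
from plan import *
z=np.load("w1.npz");pose=(z['p'],z['e'])
N=onz("wrist",399.7*k,277.8*k,155.3,pose);foot=N-n*59
def pl(u,v,h):
    o,d=ray("wrist",u*k,v*k,pose);return o+d*(((foot+n*h-o)@n)/(d@n))
b=pl(383.7,258.6,59)-pl(415.7,297,59);al=np.arctan2(b@ey,b@ex)
r=onz("wrist",490.6*k,295.3*k,168.1,pose)-foot;print("rib",r@ex,r@ey,r@n)
print("foot",foot,"al",al)
x=np.cos(al)*ex+np.sin(al)*ey;M=np.c_[x,np.cross(-n,x),-n]
delta(foot+n*(52+65.3+70),M,"pre");delta(foot+n*(52+65.3),M,"grasp");print("n",n)
E
```

```text
rib 67.35434563351143 0.6886616836316624 32.71893042854419
foot [468.82232526 383.93618699 105.0010532 ] al 2.536944469860895
pre shift [ 36.8   4.7 -82.6] turn [-0.309 -0.043  0.621]
grasp shift [  73.3    7.9 -142.2] turn [-0.309 -0.043  0.621]
n [-0.52071037 -0.04541645  0.85252452]
```

```bash
python3 -m inch '[[7.4,1,-16.5,-0.062,-0.009,0.124],[7.4,1,-16.5,-0.062,-0.009,0.124],[7.4,1,-16.5,-0.062,-0.009,0.124],[7.4,1,-16.5,-0.062,-0.009,0.124],[7.4,1,-16.5,-0.062,-0.009,0.124],[0,0,0,0,0,0]]' 0; python3 look.py w2; python3 - <<'E'
from plan import *
foot=np.array([468.8,383.9,105]);al=2.537
x=np.cos(al)*ex+np.sin(al)*ey;M=np.c_[x,np.cross(-n,x),-n]
delta(foot+n*(52+65.3+70),M,"pre");delta(foot+n*(52+65.3),M,"grasp")
E
```

```text
clock: 3.82
eef_pos: [383.9, 366.4, 267.1]
eef_rot: [2.807, 0.458, 2.54]
ft_force: [0.1, 0.3, 0.0]
width: 47.1
[-0.53  0.47 -0.65  2.07  1.24  0.8  -1.01] [383.9 366.4 267.1] [2.807 0.458 2.54 ] 3.825
[[-0.739  0.415  0.53 ]
 [ 0.508  0.861  0.034]
 [-0.442  0.295 -0.847]]
pre shift [-12.5   8.3  -3.3] turn [0.006 0.012 0.008]
grasp shift [ 24.   11.5 -63. ] turn [0.006 0.012 0.008]
```

View pics/w2_b.png

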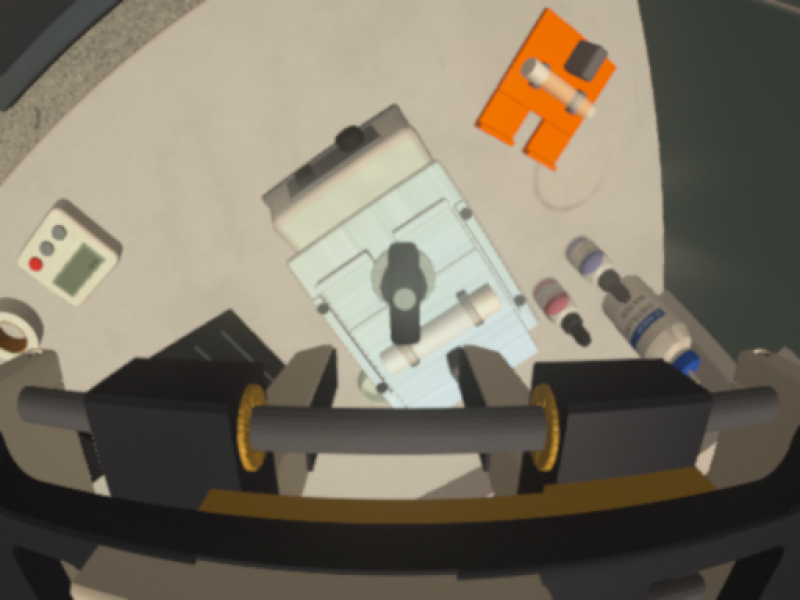

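The bar sits nearly aligned between the fingers, disc at (404,299). Turning clockwise lowers joint 7, so I'll flip the tool half a turn first. First I re-measure from this view.

```bash
python3 - <<'E'
from plan import *
z=np.load("w2.npz");pose=(z['p'],z['e'])
N=onz("wrist",404*k,299*k,155.3,pose);foot=N-n*59;print("foot",foot)
def pl(u,v,h):
    o,d=ray("wrist",u*k,v*k,pose);return o+d*(((foot+n*h-o)@n)/(d@n))
b=pl(402.5,250,59)-pl(405,340,59);print("al",np.arctan2(b@ey,b@ex),np.linalg.norm(b))
D=[pl(u,v,5) for u,v in((466,213),(519,300),(322,308),(382,388))]
print([np.arctan2(d[1],d[0]) for d in(D[1]-D[0],D[3]-D[2])], (np.mean(D,0)-foot)@ex,(np.mean(D,0)-foot)@ey)
print("rot ccw 0.18/row", (0.18*n).round(3))
E
```

```text
foot [468.95625574 384.3919788  105.0010532 ]
al 2.56503237407017 42.315878841273545
[np.float64(0.06106075438294645), np.float64(0.07758045589216743)] 19.682182389437124 -0.38255199990460853
rot ccw 0.18/row [-0.094 -0.008  0.153]
```

```bash
python3 -m inch '[[-2,1.4,-0.5,-0.094,-0.008,0.153],[-2,1.4,-0.5,-0.094,-0.008,0.153],[-2,1.4,-0.5,-0.094,-0.008,0.153],[-2,1.4,-0.5,-0.094,-0.008,0.153],[-2,1.4,-0.5,-0.094,-0.008,0.153],[-2,1.4,-0.5,-0.094,-0.008,0.153],[0,0,0,-0.094,-0.008,0.153],[0,0,0,-0.094,-0.008,0.153],[0,0,0,-0.094,-0.008,0.153],[0,0,0,-0.094,-0.008,0.153],[0,0,0,-0.094,-0.008,0.153],[0,0,0,-0.094,-0.008,0.153]]'; cat > d.py <<'E'
from plan import *
import sys
foot=np.array([468.9,384.2,105]);al,h=map(float,sys.argv[1:3])
x=np.cos(al)*ex+np.sin(al)*ey;M=np.c_[x,np.cross(-n,x),-n]
s=robot.get_state();print(s['clock'],s['joint_pos'].round(2),s['ft_force'].round(1),s['wrist_torque'].round(2),round(s['width'],1))
T=R.from_euler('xyz',s['eef_rot']).as_matrix();q=T.T@(s['eef_pos']-foot)
print("tool-x angle in deck",round(np.arctan2(T[:,0]@ey,T[:,0]@ex),3),"offaxis in tool",q.round(1))
delta(foot+n*(h+65.3),M)
E
python3 d.py -0.592 122
```

```text
clock: 5.38
eef_pos: [378.3, 373.4, 282.8]
eef_rot: [-2.578, 0.021, -1.47]
ft_force: [-0.1, 0.3, -0.1]
width: 46.2
5.375 [-0.37  0.51 -0.9   2.06  1.28  0.91  1.15] [-0.1  0.3 -0.1] [-0.02  0.46 -0.03] 46.2
tool-x angle in deck -1.57 offaxis in tool [  -2.2  -18.  -199. ]
 shift [ -7.    2.3 -18.1] turn [-0.535 -0.046  0.818]
```

```bash
python3 -m inch '[[-1.2,0.4,-3,-0.089,-0.008,0.136],[-1.2,0.4,-3,-0.089,-0.008,0.136],[-1.2,0.4,-3,-0.089,-0.008,0.136],[-1.2,0.4,-3,-0.089,-0.008,0.136],[-1.2,0.4,-3,-0.089,-0.008,0.136],[-1.2,0.4,-3,-0.089,-0.008,0.136],[0,0,0,0,0,0]]';python3 d.py -0.592 122
```

```text
clock: 6.25
eef_pos: [375.2, 374.1, 274.2]
eef_rot: [-2.803, -0.458, -0.583]
ft_force: [0.0, -1.0, -0.1]
width: 46.2
6.25 [-0.35  0.56 -0.98  2.06  1.32  1.    2.08] [ 0.  -1.  -0.1] [-0.01  0.52  0.01] 46.2
tool-x angle in deck -0.591 offaxis in tool [   9.7   -4.5 -193.4]
 shift [-3.8  1.6 -9.6] turn [-0.002  0.013 -0.002]
```

```bash
python3 -m inch '[[5,1,-11,0,0.006,0],[6,1,-12,0,0.006,0],[6,1,-12,0,0,0],[6,1,-12,0,0,0],[0,0,0,0,0,0]]';python3 d.py -0.592 52
```

```text
clock: 6.88
eef_pos: [401.0, 377.3, 224.1]
eef_rot: [-2.808, -0.446, -0.59]
ft_force: [-0.2, -0.0, -0.5]
width: 46.6
6.875 [-0.37  0.66 -0.92  2.07  1.44  0.97  2.  ] [-0.2 -0.  -0.5] [0.01 0.51 0.03] 46.6
tool-x angle in deck -0.601 offaxis in tool [   4.    -1.5 -137.2]
 shift [  6.8   1.6 -19.1] turn [-0.005  0.     0.008]
```

```bash
python3 -m inch '[[3.4,0.8,-9.5,0,0,0],[3.4,0.8,-9.5,0,0,0],[0,0,0,0,0,0]]';python3 d.py -0.592 52
```

```text
clock: 7.25
eef_pos: [408.0, 379.3, 203.9]
eef_rot: [-2.807, -0.446, -0.59]
ft_force: [-0.3, 0.1, 0.2]
width: 46.5
7.25 [-0.38  0.7  -0.9   2.07  1.49  0.97  1.96] [-0.3  0.1  0.2] [-0.01  0.54  0.01] 46.5
tool-x angle in deck -0.601 offaxis in tool [  -0.6   -0.2 -116.2]
 shift [-0.2 -0.5  1.1] turn [-0.005 -0.     0.007]
```

Well aligned. Close the gripper.

```bash
python3 -m inch '[[0,0,0,0,0,0],[0,0,0,0,0,0],[0,0,0,0,0,0],[0,0,0,0,0,0]]' -1;python3 d.py -0.592 52; echo; python3 -c "
from plan import *;print((-.17*n).round(3),(.17*2.2*n).round(2))"
```

```text
clock: 7.75
eef_pos: [407.6, 379.4, 204.4]
eef_rot: [-2.807, -0.446, -0.59]
ft_force: [-0.3, 1.1, -2.5]
width: 22.4
7.75 [-0.38  0.7  -0.9   2.07  1.49  0.97  1.96] [-0.3  1.1 -2.5] [0.13 0.54 0.07] 22.4
tool-x angle in deck -0.601 offaxis in tool [  -0.7   -0.3 -116.9]
 shift [ 0.2 -0.5  0.6] turn [-0.005  0.     0.007]

[ 0.089  0.008 -0.145] [-0.19 -0.02  0.32]
```

```bash
python3 -m inch '[[0,0,0,0,0,0],[0,0,0,0,0,0],[0,0,0,0,0,0]]' -1;python3 d.py -0.592 52
```

```text
clock: 8.12
eef_pos: [407.6, 379.4, 204.4]
eef_rot: [-2.807, -0.446, -0.59]
ft_force: [-0.0, -0.2, -1.7]
width: 22.4
8.125 [-0.38  0.7  -0.9   2.07  1.49  0.97  1.96] [-0.  -0.2 -1.7] [0.07 0.56 0.03] 22.4
tool-x angle in deck -0.601 offaxis in tool [  -0.7   -0.3 -116.8]
 shift [ 0.2 -0.5  0.6] turn [-0.006  0.     0.007]
```

```bash
python3 look.py w3
```

```text
[-0.38  0.7  -0.9   2.07  1.49  0.97  1.96] [407.6 379.4 204.4] [-2.807 -0.446 -0.59 ] 8.125
[[ 0.75  -0.408  0.521]
 [-0.502 -0.864  0.047]
 [ 0.431 -0.297 -0.852]]
```

View pics/w3_b.png

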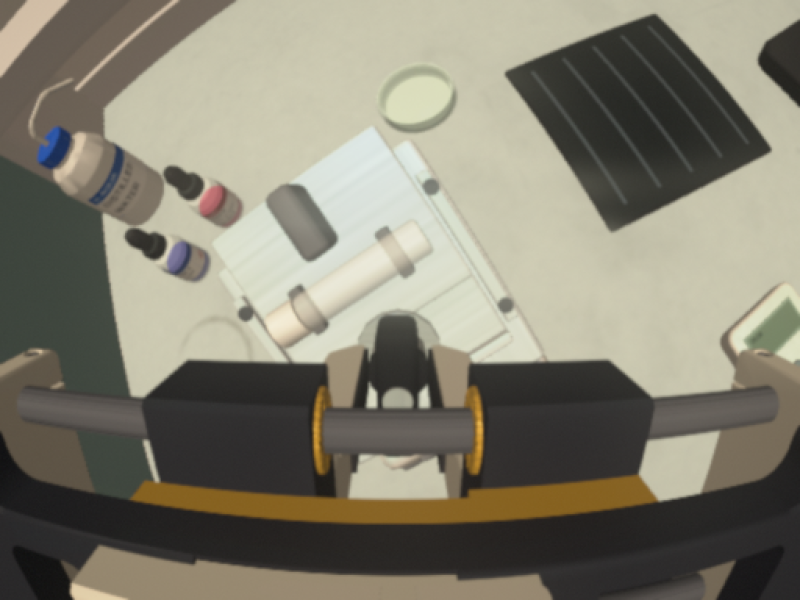

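The tips are catching the 24 mm stem just under the bar, since the bar shows gaps on both sides at (365..430,350). I'll open, rise 8 mm along the spindle and re-grip.

```bash
python3 -m inch '[[0,0,0,0,0,0],[0,0,0,0,0,0],[-2,-0.4,3.5,0,0,0],[-2,-0.4,3.5,0,0,0],[0,0,0,0,0,0]]' -0.5; python3 -m inch '[[0,0,0,0,0,0],[0,0,0,0,0,0],[0,0,0,0,0,0],[0,0,0,0,0,0]]' -1;python3 d.py -0.592 60
```

```text
clock: 8.8
eef_pos: [403.7, 378.8, 212.2]
eef_rot: [-2.806, -0.446, -0.591]
ft_force: [-0.2, 0.2, 0.5]
width: 23.1
clock: 9.3
eef_pos: [403.3, 378.7, 212.4]
eef_rot: [-2.806, -0.447, -0.589]
ft_force: [-0.2, -0.1, 0.6]
width: 13.9
9.3 [-0.37  0.68 -0.91  2.07  1.47  0.97  1.97] [-0.2 -0.1  0.6] [-0.12  0.54  0.  ] 13.9
tool-x angle in deck -0.6 offaxis in tool [   0.    -0.4 -126. ]
 shift [ 0.3 -0.1 -0.6] turn [-0.006  0.001  0.006]
```

Gripped at 13.9 mm, the bar thickness. Start turning clockwise and check.

```bash
python3 -m inch '[[-0.2,0,0.3,0.089,0.008,-0.145],[-0.2,0,0.3,0.089,0.008,-0.145],[-0.2,0,0.3,0.089,0.008,-0.145],[-0.2,0,0.3,0.089,0.008,-0.145]]'; python3 d.py -1.28 60.6
```

```text
clock: 9.8
eef_pos: [402.1, 378.1, 213.4]
eef_rot: [-2.606, -0.14, -1.252]
ft_force: [-0.3, 0.1, 0.6]
width: 13.6
9.8 [-0.39  0.67 -0.89  2.07  1.46  0.96  1.27] [-0.3  0.1  0.6] [-0.16  0.44  0.06] 13.6
tool-x angle in deck -1.301 offaxis in tool [ 1.000e-01  4.000e-01 -1.275e+02]
 shift [ 1.3  0.4 -1.1] turn [-0.011  0.     0.017]
```

```bash
python3 -m inch '[[0,0.1,0.1,0.089,0.008,-0.145],[0,0.1,0.1,0.089,0.008,-0.145],[-0.1,0,0.2,0.089,0.008,-0.145],[-0.1,0,0.2,0.089,0.008,-0.145],[-0.2,0,0.3,0.089,0.008,-0.145],[-0.2,0,0.3,0.089,0.008,-0.145],[-0.2,0,0.3,0.089,0.008,-0.145],[-0.2,0,0.3,0.089,0.008,-0.145],[-0.2,0,0.3,0.089,0.008,-0.145],[-0.2,0,0.3,0.089,0.008,-0.145]]'; python3 d.py -3.02 64.4
```

```text
clock: 11.05
eef_pos: [398.5, 378.5, 215.8]
eef_rot: [-3.09, 0.549, -2.951]
ft_force: [-0.6, 1.0, -0.1]
width: 13.4
11.05 [-0.42  0.64 -0.83  2.08  1.44  0.91 -0.48] [-0.6  1.  -0.1] [-0.2   0.42  0.02] 13.4
tool-x angle in deck -3.053 offaxis in tool [   2.1    1.  -131.3]
 shift [ 2.8 -0.2 -0.2] turn [-0.02  -0.001  0.027]
```

```bash
python3 -m inch '[[1,-0.1,0.1,0.052,0.005,-0.085],[1,0,0.1,0.052,0.005,-0.085],[0.5,0,0.2,0.052,0.005,-0.085]]'; python3 d.py -3.3 65; python3 -m inch '[[0,0,0.2,0.052,0.005,-0.085],[0,0,0.2,0.052,0.005,-0.085]]'; python3 d.py -3.5 65.3
```

```text
clock: 11.42
eef_pos: [398.6, 378.9, 216.3]
eef_rot: [3.007, 0.535, 2.979]
ft_force: [2.4, 1.4, 0.6]
width: 15.2
11.425 [-0.43  0.64 -0.82  2.08  1.44  0.9  -0.78] [2.4 1.4 0.6] [-0.4  -0.3   0.63] 15.2
tool-x angle in deck 2.928 offaxis in tool [   2.2    1.  -131.7]
 shift [ 2.5 -0.6 -0.2] turn [-0.033 -0.003  0.045]
clock: 11.68
eef_pos: [398.0, 378.7, 216.0]
eef_rot: [2.897, 0.498, 2.759]
ft_force: [0.8, 0.1, -1.9]
width: 17.6
11.675 [-0.43  0.63 -0.81  2.08  1.44  0.89 -0.98] [ 0.8  0.1 -1.9] [-0.76  0.39  1.1 ] 17.6
tool-x angle in deck 2.733 offaxis in tool [   3.     0.4 -131.8]
 shift [ 2.9 -0.5  0.3] turn [-0.031 -0.003  0.04 ]
```

Past about 2.6 rad of turn the torque rises to 1.1 N m and the pads are pushed open, so the nut is at its stop. Release and back off along the spindle.

```bash
python3 -m inch '[[0,0,0,0,0,0],[0,0,0,0,0,0],[0,0,0,0,0,0],[-8,-0.6,12.8,0,0,0],[-8,-0.6,12.8,-0.03,-0.003,0.05],[-8,-0.6,12.8,-0.03,-0.003,0.05],[-8,-0.6,12.8,-0.03,-0.003,0.05],[0,0,0,-0.03,-0.003,0.05],[0,0,0,0,0,0]]' 0;python3 look.py w4
```

```text
clock: 12.8
eef_pos: [365.4, 376.6, 269.5]
eef_rot: [3.032, 0.541, 3.032]
ft_force: [-0.1, 0.2, -0.9]
width: 46.1
[-0.41  0.53 -0.9   2.08  1.29  0.93 -0.64] [365.4 376.6 269.5] [3.032 0.541 3.032] 12.8
[[-0.852  0.052  0.521]
 [ 0.093  0.994  0.053]
 [-0.515  0.094 -0.852]]
```

View pics/w4_b.png

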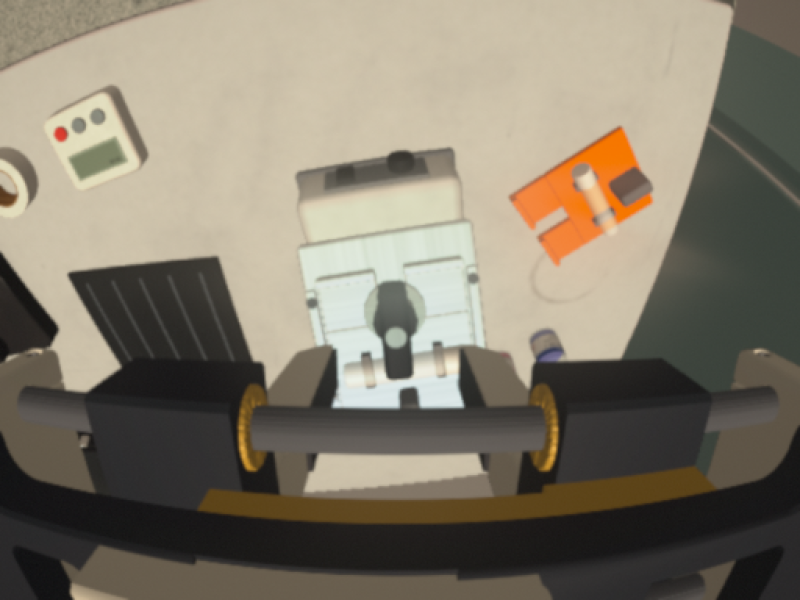

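The bar now lies nearly along the slope, (395,290)-(400,375), and the carrier is unmoved. The turn comes to about 2.65 rad, so the nut is at 2.85 or more. Now the rib.

```bash
cat > d2.py <<'E'
from plan import *
import sys
foot=np.array([468.9,384.2,105]);u,h=map(float,sys.argv[1:3])
M=np.c_[-ex,np.cross(-n,-ex),-n]
s=robot.get_state();print(s['clock'],s['joint_pos'].round(2),s['ft_force'].round(1),s['wrist_torque'].round(2),round(s['width'],1))
q=s['eef_pos']-foot;T=R.from_euler('xyz',s['eef_rot']).as_matrix();g=q+T[:,2]*65.3
print("grasp pt in deck",(g@ex).round(1),(g@ey).round(1),(g@n).round(1))
delta(foot+ex*u+n*(h+65.3)+.5*ey,M)
E
python3 d2.py 67 100; python3 d2.py 67 29;python3 -c "
from plan import *;print(n,ex,ey)"
```

```text
12.85 [-0.41  0.53 -0.9   2.08  1.29  0.93 -0.64] [0.4 0.6 0.6] [-0.04  0.34  0.04] 46.0
grasp pt in deck -2.5 2.1 129.2
 shift [74.3  5.4 11.5] turn [-0.095 -0.008  0.139]
12.85 [-0.41  0.53 -0.9   2.08  1.29  0.93 -0.64] [0.4 0.6 0.6] [-0.04  0.34  0.04] 46.0
grasp pt in deck -2.5 2.1 129.2
 shift [111.3   8.6 -49.1] turn [-0.095 -0.008  0.139]
[-0.52071037 -0.04541645  0.85252452] [0.84930018 0.0740761  0.52268723] [-8.68902910e-02  9.96217886e-01  6.93889390e-18]
```

```bash
python3 -m inch '[[25,1.8,4,-0.032,-0.003,0.046],[25,1.8,4,-0.032,-0.003,0.046],[24,1.8,3.5,-0.032,-0.003,0.046],[8,0.7,-14,0,0,0],[8,0.7,-14,0,0,0],[8,0.7,-13,0,0,0],[0,0,0,0,0,0]]';python3 d2.py 67 29
```

```text
clock: 13.72
eef_pos: [464.2, 383.8, 234.6]
eef_rot: [-3.136, 0.545, -3.05]
ft_force: [0.3, -0.4, 0.2]
width: 46.5
13.725 [-0.33  0.67 -0.84  1.94  1.38  0.91 -0.34] [ 0.3 -0.4  0.2] [0.05 0.37 0.02] 46.5
grasp pt in deck 63.4 -0.1 47.6
 shift [ 12.5   1.5 -14.2] turn [ 0.005 -0.004 -0.002]
```

```bash
python3 -m inch '[[6.5,0.8,-7,0,-0.004,0],[6,0.7,-7,0,0,0],[0,0,0,0,0,0]]';python3 d2.py 67 29
```

```text
clock: 14.1
eef_pos: [476.7, 386.2, 219.9]
eef_rot: [-3.137, 0.55, -3.049]
ft_force: [-0.0, -0.2, -0.3]
width: 46.7
14.1 [-0.34  0.7  -0.82  1.92  1.42  0.9  -0.36] [-0.  -0.2 -0.3] [ 0.01  0.41 -0.  ] 46.7
grasp pt in deck 66.8 1.2 28.5
 shift [-0.  -0.8  0.5] turn [ 0.004 -0.    -0.003]
```

```bash
python3 -m inch '[[0,0,0,0,0,0],[0,0,0,0,0,0],[0,0,0,0,0,0],[0,0,0,0,0,0],[0,0,0,0,0,0]]' -1;python3 d2.py 67 29; python3 look.py w5
```

```text
clock: 14.72
eef_pos: [476.2, 386.4, 221.0]
eef_rot: [-3.137, 0.551, -3.048]
ft_force: [-0.1, -0.2, -0.7]
width: 12.0
14.725 [-0.34  0.7  -0.82  1.92  1.42  0.9  -0.36] [-0.1 -0.2 -0.7] [-0.14  0.39  0.03] 12.0
grasp pt in deck 67.0 1.5 29.7
 shift [ 0.4 -1.  -0.6] turn [ 0.004  0.001 -0.004]
[-0.34  0.7  -0.82  1.92  1.42  0.9  -0.36] [476.2 386.4 221. ] [-3.137  0.551 -3.048] 14.725
[[-0.848 -0.091  0.521]
 [-0.079  0.996  0.044]
 [-0.523 -0.004 -0.852]]
```

View pics/w5_b.png

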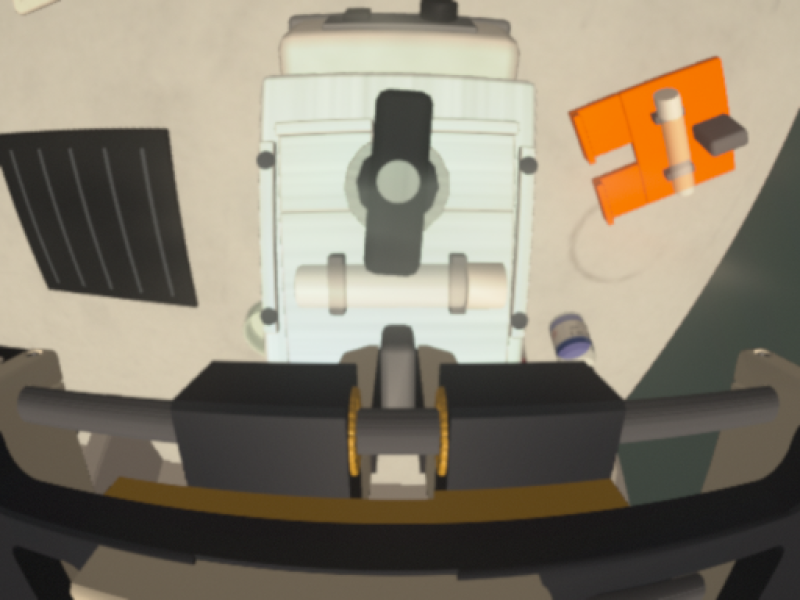

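The rib is held at 12.0 mm and the carrier is square between its guides. Draw it up the slope.

```bash
python3 -m inch '[[4,0.4,2.6,0,0,0],[6,0.5,3.7,0,0,0],[8.5,0.7,5.2,0,0,0]]';python3 d2.py 100 29.7
```

```text
clock: 15.15
eef_pos: [493.4, 388.1, 231.4]
eef_rot: [-3.137, 0.545, -3.046]
ft_force: [-1.0, -0.3, -1.7]
width: 12.1
15.15 [-0.31  0.7  -0.83  1.88  1.38  0.9  -0.28] [-1.  -0.3 -1.7] [-0.06  0.94 -0.08] 12.1
grasp pt in deck 86.8 1.7 29.5
 shift [10.9 -0.3  6.9] turn [ 0.005 -0.005 -0.006]
```

Sliding freely, with forces under 2 N. Continue.

```bash
python3 -m inch '[[8.5,0.6,5.3,0,-0.003,0],[8.5,0.6,5.3,0,-0.002,0],[8.5,0.6,5.3,0,0,0],[8.5,0.6,5.3,0,0,0]]';python3 d2.py 127 30
```

```text
clock: 15.65
eef_pos: [530.3, 390.2, 254.0]
eef_rot: [-3.136, 0.55, -3.048]
ft_force: [-2.1, 0.1, -2.1]
width: 11.8
15.65 [-0.28  0.71 -0.84  1.78  1.32  0.92 -0.15] [-2.1  0.1 -2.1] [-0.07  0.85 -0.06] 11.8
grasp pt in deck 130.5 0.5 29.5
 shift [-3.2 -0.4 -1.4] turn [ 0.005  0.    -0.004]
```

```bash
python3 -m inch '[[0,0,15,0,0,0],[0,0,20,0,0,0],[0,0,25,0,0,0],[0,-5,25,0,0,0],[0,0,0,0,0,0]]';python3 d2.py 127 30; python3 - <<'E'
from plan import *
z=np.load("w3.npz");pose=(z['p'],z['e'])
C=np.array([onz("wrist",u*k,v*k,6,pose) for u,v in((505,73),(655,14),(771,149),(613,230))]);print(C.round(0).tolist(),C.mean(0),[np.linalg.norm(C[i]-C[i-1]).round() for i in range(4)])
S=np.array([onz("scene",u*k,v*k,6) for u,v in((368,286),(425,246),(485,285),(431,328))]);print(S.mean(0))
print("cup base",tri(ray("scene",428*k,88*k),ray("side",380*k,138*k)))
for zz in(200,250,300,350): print(zz,onz("scene",215*k,275*k,zz).round(),onz("scene",480*k,88*k,zz).round())
print("mic base corner",onz("scene",475*k,243*k,15).round(),"mic knob",tri(ray("scene",510*k,175*k),ray("side",465*k,193*k)),"column",tri(ray("scene",522*k,107*k),ray("side",469*k,133*k)))
E
```

```text
clock: 16.27
eef_pos: [536.7, 382.3, 342.7]
eef_rot: [-3.132, 0.555, -3.051]
ft_force: [-0.5, -0.6, -2.5]
width: 11.6
16.275 [-0.21  0.61 -0.92  1.67  1.15  1.01  0.07] [-0.5 -0.6 -2.5] [-0.02  0.6  -0.05] 11.6
grasp pt in deck 182.1 -8.2 102.1
 shift [ -9.6   7.4 -90.1] turn [0.007 0.006 0.002]
[[647.0, 235.0, 6.0], [639.0, 78.0, 6.0], [483.0, 86.0, 6.0], [491.0, 242.0, 6.0]] [564.86884382 160.19017931   6.        ] [np.float64(156.0), np.float64(157.0), np.float64(156.0), np.float64(156.0)]
[562.10045817 160.81231859   6.        ]
cup base (array([743.96805413, -68.66117134, 239.81841041]), np.float64(0.7996778264157859))
200 [718. 490. 200.] [ 701. -185.  200.]
250 [673. 515. 250.] [ 657. -115.  250.]
300 [628. 540. 300.] [613. -45. 300.]
350 [583. 566. 350.] [570.  25. 350.]
mic base corner [553.  20.  15.] mic knob (array([529.29193486, -37.50067496, 158.3392721 ]), np.float64(2.277057658851451)) column (array([539.14383312, -68.04888064, 279.71396676]), np.float64(1.4188862182515372))
```

Mat centre is (564,160) from two views, 3 mm apart, with sides of 156 mm. The shelf edge is at x≈675 and z≈240, which leaves about 40 mm to the hand. Level the carrier while carrying it over.

```bash
python3 -m inch '[[6,-40,-6,0,0,0],[10,-40,-10,-0.01,0.111,0],[10,-40,-16,-0.01,0.111,0],[10,-40,-16,-0.01,0.111,0],[10,-40,-16,-0.01,0.111,0],[10,-20,-16,-0.01,0.111,0],[0,0,0,0,0,0],[0,0,0,0,0,0]]'; python3 - <<'E'
from h import *
s=robot.get_state();print(s['joint_pos'].round(2),s['ft_force'],s['eef_pos'],s['width']);T=R.from_euler('xyz',s['eef_rot']).as_matrix();print(T.round(3))
a=robot.get_image("scene");b=robot.get_image("side")
cv2.imwrite("pics/m1.png",np.hstack([cv2.resize(a[100:230,190:330],(440,409),interpolation=3),cv2.resize(b[100:230,225:335],(346,409),interpolation=3)])[:,:,::-1])
E
```

```text
clock: 17.27
eef_pos: [594.0, 153.2, 252.4]
eef_rot: [-3.132, -0.022, -3.05]
ft_force: [-0.1, -0.2, -2.0]
width: 12.2
[ 0.26  0.82 -1.04  1.56  0.74  1.22  0.74] [-0.06868568 -0.15117141 -1.98116444] [594.02787667 153.18297846 252.37791901] 12.185854476051814
[[-0.996 -0.092 -0.021]
 [-0.092  0.996 -0.012]
 [ 0.022 -0.01  -1.   ]]
```

View pics/m1.png

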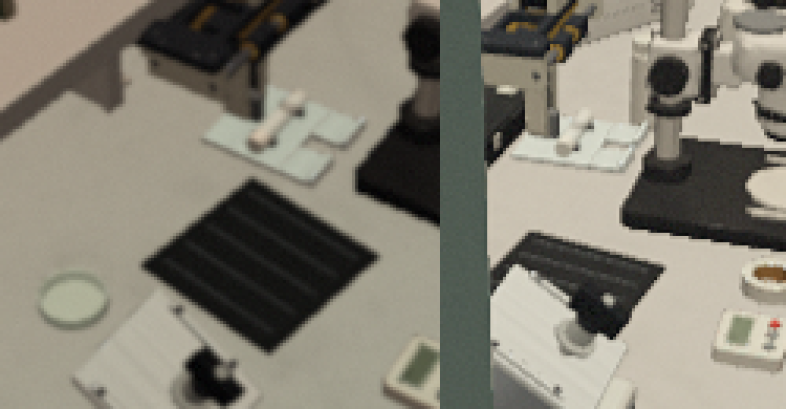

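Over the mat, plate visible and about level; the nut is free on the mixer. Check the plate's tilt by triangulating its corners.

```bash
python3 - <<'E'
from h import *
sc=lambda u,v:ray("scene",190+u/3.143,100+v/3.146)
sd=lambda u,v:ray("side",225+(u-440)/3.145,100+v/3.146)
for a,b in(((365,125),(650,127)),((313,183),(626,169)),((203,135),(513,153))): 
    P,e=tri(sc(*a),sd(*b));print(P.round(1),round(e,1))
E
```

```text
[499.1 106.3 168.6] 0.4
[493.2 186.9 164.7] 1.7
[602.1 195.4 162. ] 1.0
```

```bash
python3 -m inch '[[2,2,-24,0.004,-0.007,0],[2,2,-24,0.004,-0.007,0],[2,2,-24,0.004,-0.007,0],[2,2,-24,0,0,0],[0,1,-20,0,0,0],[0,0,0,0,0,0]]'; python3 - <<'E'
from h import *
s=robot.get_state();print(s['ft_force'],s['eef_pos']);T=R.from_euler('xyz',s['eef_rot']).as_matrix();print(T[:,2].round(3),T[:,0].round(3))
E
```

```text
clock: 18.12
eef_pos: [599.0, 171.3, 139.8]
eef_rot: [3.141, 0.015, -3.034]
ft_force: [-0.6, 0.4, -2.2]
width: 11.8
[-0.60518353  0.38737661 -2.23899903] [599.02421511 171.29391742 139.83003702]
[ 0.015  0.003 -1.   ] [-0.994 -0.107 -0.015]
```

```bash
python3 -m inch '[[0.5,-3,-8,-0.001,0.004,0],[0.5,-3,-8,-0.001,0.004,0],[0,0,-8,0,0,0],[0,0,-5,0,0,0],[0,0,0,0,0,0]]'; python3 - <<'E'
from h import *
s=robot.get_state();print(s['ft_force'],s['eef_pos']);T=R.from_euler('xyz',s['eef_rot']).as_matrix();print(T[:,2].round(3),T[:,0].round(3))
E
```

```text
clock: 18.75
eef_pos: [601.3, 165.0, 110.7]
eef_rot: [3.141, 0.01, -3.035]
ft_force: [0.2, -0.9, -0.8]
width: 11.8
[ 0.18293816 -0.93473029 -0.80287981] [601.29802813 164.9680186  110.68096941]
[ 0.01   0.002 -1.   ] [-0.994 -0.106 -0.01 ]
```

Down the last 10 mm slowly, watching the force.

```bash
for i in 1; do python3 -m inch '[[0,0,-2,0,0.005,0],[0,0,-2,0,0,0],[0,0,-1.5,0,0,0],[0,0,-1.5,0,0,0]]'; python3 -m inch '[[0,0,-1,0,0,0],[0,0,-1,0,0,0]]'; done
```

```text
clock: 19.25
eef_pos: [601.6, 165.5, 104.1]
eef_rot: [3.14, 0.006, -3.035]
ft_force: [-0.7, -0.2, -1.8]
width: 11.5
clock: 19.5
eef_pos: [601.6, 165.5, 102.0]
eef_rot: [3.139, 0.006, -3.035]
ft_force: [0.7, 0.3, -1.6]
width: 12.0
```

```bash
python3 -m inch '[[0,0,-1,0,0,0],[0,0,-0.7,0,0,0]]'; python3 -m inch '[[0,0,-0.7,0,0,0],[0,0,0,0,0,0]]'
```

```text
clock: 19.75
eef_pos: [601.7, 165.5, 100.4]
eef_rot: [3.14, 0.006, -3.035]
ft_force: [-0.5, -0.7, -0.6]
width: 11.6
clock: 20.0
eef_pos: [601.7, 165.6, 100.5]
eef_rot: [3.14, 0.006, -3.036]
ft_force: [0.3, -0.7, -0.7]
width: 12.0
```

```bash
python3 -m inch '[[0,0,-1,0,0,0],[0,0,0,0,0,0]]'; python3 -m inch '[[0,0,-1,0,0,0],[0,0,0,0,0,0]]'
```

```text
clock: 20.25
eef_pos: [601.7, 165.7, 100.4]
eef_rot: [3.14, 0.007, -3.036]
ft_force: [-0.2, -0.5, 1.3]
width: 11.7
clock: 20.5
eef_pos: [601.7, 165.7, 100.3]
eef_rot: [3.141, 0.007, -3.036]
ft_force: [0.2, -0.8, 1.5]
width: 11.7
```

Contact: height stuck at 100.4 and the force has turned upward. Open and retreat straight up, then check.

```bash
python3 -m inch '[[0,0,0,0,0,0],[0,0,0,0,0,0],[0,0,0,0,0,0],[0,0,0,0,0,0],[0,0,10,0,0,0],[0,0,15,0,0,0],[0,0,20,0,0,0],[-20,0,30,0,0,0],[-30,0,35,0,0,0],[-40,0,35,0,0,0],[-40,0,20,0,0,0],[0,0,0,0,0,0]]' 0; python3 look.py w6; python3 - <<'E'
import cv2,numpy as np
from h import *
a=robot.get_image("scene");w=cv2.imread("pics/w6.png")
cv2.imwrite("pics/f.png",np.hstack([cv2.resize(a[120:280,190:350],(400,400),interpolation=3)[:,:,::-1],cv2.resize(w[:300,100:500],(400,300),interpolation=3).copy() if 0 else cv2.resize(w[0:384,64:448],(400,400))]))
E
```

```text
clock: 22.0
eef_pos: [468.6, 168.7, 278.5]
eef_rot: [3.137, 0.019, -3.034]
ft_force: [0.7, 0.4, -0.2]
width: 46.7
[ 0.32  0.64 -1.14  1.88  0.68  1.06  0.58] [468.6 168.7 278.5] [ 3.137  0.019 -3.034] 22.0
[[-0.994 -0.107  0.018]
 [-0.107  0.994  0.006]
 [-0.019  0.004 -1.   ]]
```

View pics/f.png

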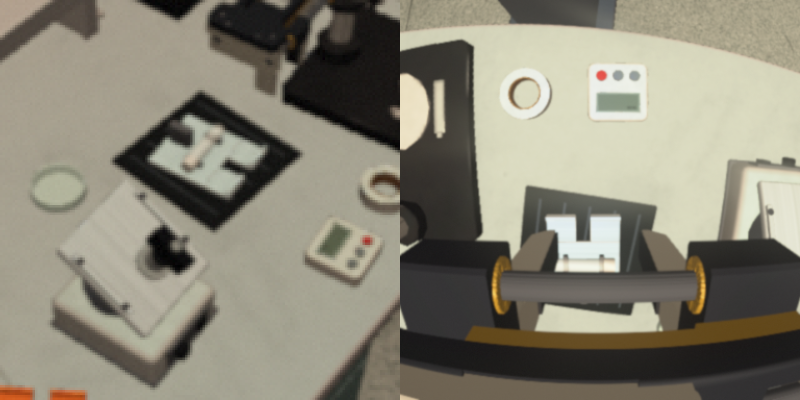

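```bash
python3 - <<'E'
from h import *
g=lambda u,v,z:onz("scene",190+u/2.5,120+v/2.5,z)
p=[g(147,157,12),g(270,152,12)];b=g(233,202,12)
m=np.mean([g(*c,6) for c in((112,160),(200,92),(301,153),(215,229))],0)
print(np.mean(p,0),m,np.linalg.norm(p[0]-p[1]),"exp",np.hypot(109,88),np.linalg.norm(p[0]-b),np.linalg.norm(p[1]-b))
print(robot.get_state()['ft_force'],robot.get_state()['clock'])
E
```

```text
[560.36991999 163.01231638  12.        ] [563.20629828 162.39216922   6.        ] 143.16485435368395 exp 140.089257261219 119.14889008468863 89.01801770100133
[-0.093337   -0.57141565 -0.73536799] 22.1
```

The offset is about 3 mm against the 30 mm allowed, and the carrier is flat and untouched. Hand in.

```bash
python3 -c "
from workcell import robot;print(robot.close_job())"
```

```text
the job is handed in; nothing more can be done
None
```

The carrier is off the mixer and lying flat on the rubber mat, and I handed the job in at about 22 s of the 72 s allowed. No verdict was reported.

**What I did:** I unscrewed the nut clockwise about 2.65 rad in a single turning grasp, until it reached its stop. The task expected two or more grasps, but flipping the wrist half a turn first gave enough range. I then gripped the rib and drew the carrier about 63 mm up the slope, with under 3 N felt. I lifted it, levelled it, lowered it onto the mat with about 2 N of contact force, let go and backed off.

**Last checks:**
- **Carrier position:** the plate's middle measured about 3 mm from the mat's centre, against the 30 mm allowed. It looked flat and right way up, but I took no separate tilt or height reading after letting go.
- **Nut:** I had no direct reading of its angle. The stop showed as torque rising to 1.1 N m with the pads being forced open. The bar's turn puts the nut at 2.85 rad or more.
- **Bystanders:** the timer, tape roll and petri dish looked undisturbed in the last picture. I did not measure their positions again.
- **Robot:** it was clear of everything at hand-in.

**What went wrong or disagreed:**
- My first grip closed on the stem under the bar (22.4 mm wide instead of 14), so I re-gripped 8 mm higher before turning anything.
- One plate edge measured 119 mm against the true 109 mm in the final coarse view. The other edge (89 mm against 88) and the diagonal (143 mm against 140) fit.

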